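Turn a folded cover plate over on the turning board

ROBOT

A 6-joint arm with a two-finger parallel gripper is mounted at the origin on the work surface. World frame = base frame: x ahead of the robot, y to its left, z up, the work surface at z = 0. Lengths are in m, angles in rad, forces in N, time in s.
With the tool pointing down it reaches from about 0.3 to 0.875 m from the base axis. Payload 6.4 kg.
Tool frame: the origin (TCP) lies midway between the tips of the shut fingers; the grasp point (between the pads) lies 19 mm behind it; z points along the fingers, y is the line along which they close (so a half turn about z gives the same grasp; the last joint's range is limited). The gripper opens to 85 mm and grips with 20 to 120 N. Pads are 22 mm wide; open, the fingers measure 114 mm over their backs; the gripper's body (76 mm by 85 mm) begins 54 mm behind the grasp point. The pads swing forward as they close: fully open they stand 13 mm farther back than shut.
Start: joints at [-1.526, 0.181, 1.607, -0, 1.354, -0.206], TCP at [0.143, -0.557, 0.195] pointing down, gripper open.
Joint ranges: [-2.99, 2.99], [-0.89, 2.07], [0.3, 2.58], [-1.14, 4.28], [0, 2.63], [-3.12, 3.12]. Speed limits (rad/s): [2.57, 2.57, 3.01, 3.14, 3.14, 3.14].

INTERFACE

Orientations are given as a unit quaternion [w, x, y, z].
In Python, from bench import sensors, vision, ctrl gives the robot as it stands.
- The arm moves only by the tool carry_out, never from a script. Its argument "deltas" is text: rows parted by semicolons, each of 7 numbers parted by spaces: the shift along the tool's x, y, z in mm, then the turn, a rotation vector about the tool's x, y, z in rad, then the closure, from 0 (fully open) to 1 (shut). In form: tx ty tz ax ay az claw; .... A call has 1 to 12 rows; each row is the pose to reach, as a shift and turn from the pose commanded when the call began, along the tool's axes at that moment; what a row does not reach only later rows make up. A row lasts 1/8 s, in which the tool goes at most 62.5 mm and 10.7 degrees, less where a joint would pass 70% of its speed; a pose out of reach is approached as far as the arm can. A call with a gripper value outside its range is refused whole. The fingers move at their own pace and stop on an object; the grip force is fixed at half the most. Time passes only in rows, so rows that repeat a pose let the fingers close. It gives the time, the measured TCP pose, the force, the opening and the grip force at its end, in the units of the state.
- sensors.get_obs(): the state, without advancing time (a new reading comes with each control period).
- vision.camera(name): name is "side" or "top"; returns the picture (384x512x3 uint8, blue, green, red); there is no depth.
- vision.camera_model(name): a dict with "K" (3x3 intrinsics, pixels), "extrinsics" (4x4, takes a point from world to camera coordinates). Camera axes: x right, y down, z forward; pixel columns grow to the right and rows downward; lengths in m; the calibration is good to about 2 mm. A picture is of the moment at which its call begins. camera_model takes no time and is no camera call.
- ctrl.hand_in(): hands the job in; it is judged then, once.
The state is a dict: "time_s": time; "q": joint angles; "dq": joint speeds; "joint_efforts": joint torques, N m; "eef_pos": TCP position; "eef_rot": TCP orientation; "wrist_force": force on the tool from outside, world axes, zero at the start; "torque": the same for the moment, N m; "opening": opening from 0.0 (shut) to 1.0 (fully open); "grasp_force": force on a finger pad.
Only numpy, scipy, OpenCV 4.12 (cv2) and the standard library are available. Lean on these libraries where they do the work, as an engineer would, in place of code of your own. Each camera call takes 0.05 s, during which the arm holds its last target. There are 200 camera calls.

TASK

Turn the folded steel cover plate over without gripping or lifting it: gently push it along the wooden turning board with the fingertips until its far edge is up against the step, keep pushing its lip up and over so that the plate tips up on that edge and flips, and leave it lying flat, face down, on the raised part of the board with its lip hanging over the board's far end. Leave everything else where it stands.

Things in the scene. Friction and masses are not known exactly. Their poses are not given: they have to be found in the camera images.
- board: fixed wooden board, 175 mm long (x) by 130 mm wide (y). Origin on the bench under the middle of the step. x = -125 to 0 mm: lower deck, top 30 mm above the bench; x = 0 to 50 mm: raised platen, top 36 mm above the bench, so at x = 0 a 6 mm step faces -x. Beyond x = 50 mm the board ends: free bench. Its x axis points away from the robot within 0.4 rad.
- cover: loose folded steel plate, 0.17-0.28 kg: flat, 70 mm (x) by 100 mm (y), 4 mm thick, with a 4 mm thick lip along its whole -x edge, standing to 24 mm above the underside. Origin: middle of the underside; z: normal, to the lip's side. It starts on the lower deck, lip up and nearest the robot, far edge 18-40 mm short of the step, within 0.15 rad of the board's axes. Turned over, z points down.
- cover_heel (a point): middle of the cover's far edge (the one opposite the lip), at (35, 0, 2) mm in the cover's frame: the edge to be pushed against the step and tipped about.
- cover_lip (a point): middle of the outer face of the cover's lip, at (-35, 0, 14) mm in the cover's frame. With the far edge held against the step, a fingertip kept pressed lightly on this face and moved up and over on an arc about the foot of the step carries the lip along by friction; just past upright the plate falls over by itself.
- stop (a point): foot of the step at the middle of its width, at (0, 0, 30) mm in the board's frame.
- collar: bystander: loose steel shaft collar, 42 mm diameter, 16 mm high, on the bench beside the board; origin at its underside.
- blade: bystander: loose steel two-bladed stirrer, 122 mm long, 22 mm high, on the bench on the other side of the board; origin at the underside of its hub.
- tape: bystander: roll of tape, 90 mm diameter, 48 mm high; origin at its underside.
- spanner: bystander: spanner 160 mm long, lying on the bench.
- amber: bystander: amber bottle, 62 mm diameter, 230 mm high; origin at its underside.
- cleaner: bystander: white bottle, 72 mm diameter, 170 mm high; origin at its underside.
- bolts: bystander: grey open box 120 x 90 x 50 mm; origin at its underside.
There are look-alikes about, which are no part of the job. Of the things shaped like the cover, the steel one is meant.

How it is judged:
By the outcome, as a careful person would: the job done as asked, in the order asked, and still so for the second after the job is handed in, with the robot touching nothing.
It also fails if it takes over 40 s, if anything falls off the work surface, if the arm or the gripper's body presses on something with over 40 N, if the wrist force passes 120 N, or if a joint passes its speed limit or range.

## Working session

There is one attempt and no reset: what is moved stays moved. The work goes in short steps, Python scripts to look and compute and a tool call to move; the robot and the scene stay as the last step left them, time stands still between calls to the robot, and variables do not carry over. Pictures are saved under pics/ and viewed, at most 10 in all, crops included, and the job is handed in when it is done.

Besides the shell and the picture viewer there is one more tool, called after ">>>" by a JSON object that holds its "method" and its "body". carry_out: Moves the arm, as the interface text tells. Its arguments: {"type":"object","properties":{"deltas":{"type":"string"}},"required":["deltas"]}

```bash
mkdir -p pics; ls
python3 - <<'E'
from bench import sensors, vision, ctrl
import cv2
for n in("side","top"):
    cv2.imwrite(f"pics/{n}0.png",vision.camera(n)); m=vision.camera_model(n); print(n,m["K"],m["extrinsics"])
o=sensors.get_obs();print(o)
E
```

```text
pics
side [[348.60197516   0.         252.76223448]
 [  0.         348.60197516 190.0093842 ]
 [  0.           0.           1.        ]] [[-0.9939561  -0.10784293 -0.02052234  0.55902938]
 [-0.05036003  0.61404439 -0.78766322  0.06474535]
 [ 0.09754554 -0.78186916 -0.61576415  1.09998661]
 [ 0.          0.          0.          1.        ]]
top [[390.58090689   0.         257.23147366]
 [  0.         390.58090689 193.73038514]
 [  0.           0.           1.        ]] [[-2.25611726e-03 -9.99926957e-01  1.18739387e-02 -1.80236865e-04]
 [-9.90814978e-01  6.29810147e-04 -1.35223086e-01  5.55923754e-01]
 [ 1.35205730e-01 -1.20699555e-02 -9.90744027e-01  1.22010533e+00]
 [ 0.00000000e+00  0.00000000e+00  0.00000000e+00  1.00000000e+00]]
{'time_s': 0.1, 'q': array([-1.52631556e+00,  1.81509150e-01,  1.60786512e+00,  1.24377574e-05,
        1.35381586e+00, -2.06292871e-01]), 'dq': array([ 8.00362434e-05, -1.75308597e-03, -4.12493066e-03,  1.45462651e-04,
       -1.32418790e-03, -6.33927008e-05]), 'joint_efforts': array([-5.08923295e-04, -4.45882452e+01, -3.52239311e+01, -2.93104131e-04,
        4.20081298e-03, -7.88789663e-06]), 'eef_pos': array([ 0.14268894, -0.55645741,  0.19387118]), 'eef_rot': array([-7.95634826e-04,  9.92149218e-01,  1.25057150e-01,  7.06044115e-05]), 'wrist_force': array([-0.8818342 , -0.39406436, -0.25579732]), 'torque': array([ 0.01083683, -0.04223676, -0.09911212]), 'grasp_force': 0.0, 'opening': 0.9997304877701032}
```

View pics/top0.png

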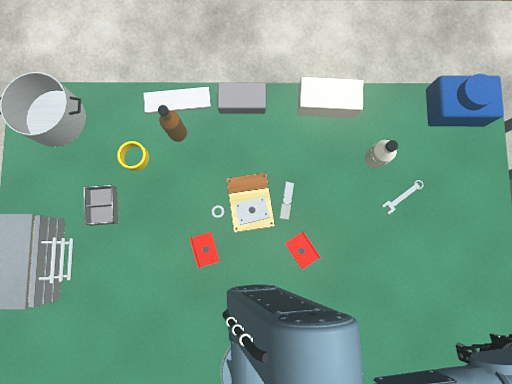

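View pics/side0.png

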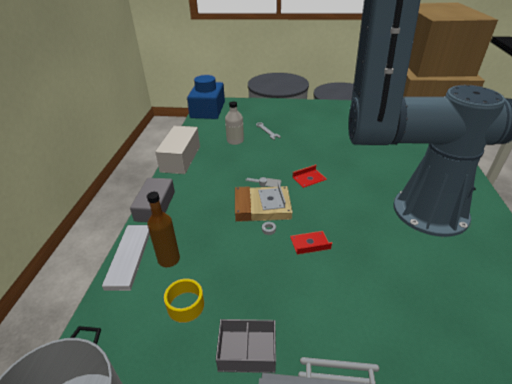

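The top view shows the board at about (250,203), with its brown platen up and away from the robot, and the steel cover on it at (252,210). The collar is at (218,211), the blade at (288,200), and red look-alikes are at (205,250) and (302,250). Next I'll zoom in on both views.

Run:
```python
import cv2,numpy as np
a=cv2.imread("pics/top0.png")[165:240,205:305]; b=cv2.imread("pics/side0.png")[170:240,225:300]
a=cv2.resize(a,(800,600),interpolation=cv2.INTER_CUBIC)[:, :]; b=cv2.resize(b,None,fx=8,fy=8,interpolation=cv2.INTER_CUBIC)
cv2.imwrite("pics/topc.png",a);cv2.imwrite("pics/sidec.png",b)
```

```text
(no output)
```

View pics/topc.png

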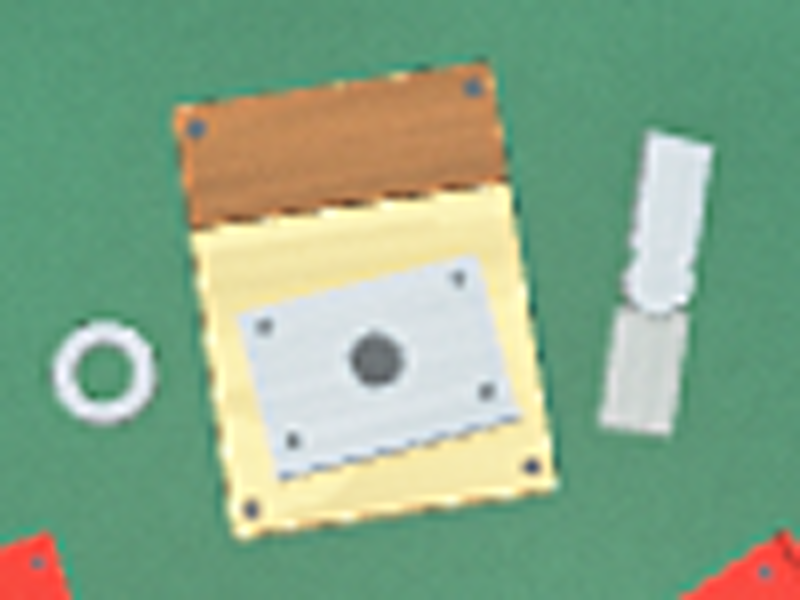

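View pics/sidec.png

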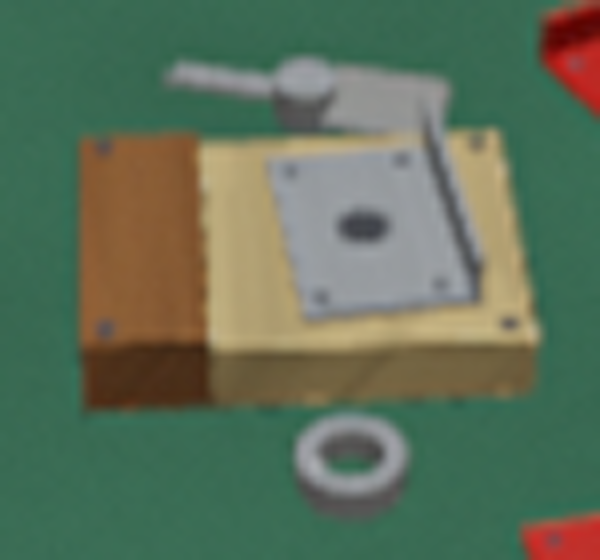

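```bash
cat > h.py <<'E'
import numpy as np
from bench import vision
def ray(n,uv,z):
    m=vision.camera_model(n);K=np.array(m["K"]);E=np.array(m["extrinsics"]);R=E[:3,:3];t=E[:3,3]
    c=-R.T@t;d=R.T@np.linalg.solve(K,[*uv,1]);return (c+d*(z-c[2])/d[2])*1000
def proj(n,p):
    m=vision.camera_model(n);q=np.array(m["K"])@(np.array(m["extrinsics"])@[*(np.array(p)/1000),1])[:3];return q[:2]/q[2]
E
python3 - <<'E'
from h import *
T=lambda X,Y,z:ray("top",(205+(X+.5)/8-.5,165+(Y+.5)/8-.5),z)[:2].round(1)
S=lambda X,Y,z:ray("side",(225+(X+.5)/8-.5,170+(Y+.5)/8-.5),z)[:2].round(1)
for nm,f,L in(("top",T,[("platen farL",175,105,.036),("platen farR",492,62,.036),("stepL",190,230,.036),("stepR",508,185,.036),("nearL",238,540,.03),("nearR",555,488,.03),
 ("heelL",238,313,.034),("heelR",475,255,.034),("lipR",520,418,.054),("lipL",280,480,.054)]),
 ("side",S,[("platen farL",83,350,.036),("platen farR",80,137,.036),("stepL",208,348,.036),("stepR",198,137,.036),("nearL",540,345,.03),("nearR",500,130,.03),("heelL",303,320,.034),("heelR",270,158,.034),("lipLbot",478,302,.03),("lipLtop",478,265,.054),("lipRtop",425,98,.054)])):
    for a,x,y,z in L: print(nm,a,f(x,y,z))
E
```

```text
top platen farL [608.7  98.7]
top platen farR [626.4 -29.9]
top stepL [557.6  92.2]
top stepR [575.9 -36.1]
top nearL [433.4  72.4]
top nearR [453.9 -54.4]
top heelL [524.2  72.8]
top heelR [547.6 -22.7]
top lipR [480.2 -39.5]
top lipL [455.9  55. ]
side platen farL [604.5 105.1]
side platen farR [625.4 -26. ]
side stepL [557.5 100. ]
side stepR [576.5 -29.9]
side nearL [432.8  80.9]
side nearR [452.  -52.8]
side heelL [523.3  78.7]
side heelR [545.6 -20.8]
side lipLbot [457.1  57.9]
side lipLtop [457.7  64.2]
side lipRtop [483.3 -40.4]
```

The two views agree. The stop is at about (567, 30) mm with a board yaw of about 0.148. The cover's lip middle sits at board x≈-100, y≈-5, and the cover is turned about 0.09 rad relative to the board. I'll move behind the lip with the fingers shut.

>>> {"method": "carry_out", "body": {"deltas": "20 -22 4 0 0 .005 .2; 60 -68 11 0 0 .015 .4; 100 -114 18 0 0 .025 .6; 140 -159 25 0 0 .035 .8; 180 -204 32 0 0 .045 1; 220 -250 39 0 0 .055 1; 260 -295 46 0 0 .065 1; 300 -341 53 0 0 .075 1; 340 -386 60 0 0 .085 1; 380 -431 67 0 0 .095 1; 405 -460 72 0 0 .1 1; 417 -473 74 0 0 .103 1"}}

```text
time_s: 1.6
eef_pos: [0.4292, 0.0069, 0.1201]
eef_rot: [-0.0, 0.997, 0.075, -0.001]
wrist_force: [0.6, 0.1, 0.3]
opening: 0.004
grasp_force: 0.0
```

>>> {"method": "carry_out", "body": {"deltas": "0 0 0 0 0 0 1; 0 0 0 0 0 0 1"}}

```text
time_s: 1.85
eef_pos: [0.4289, 0.0043, 0.1205]
eef_rot: [0.0, 0.997, 0.074, -0.0]
wrist_force: [-0.3, -1.0, 0.2]
opening: 0.005
grasp_force: 0.0
```

```bash
cat >> h.py <<'E'
Y=.148;P0=np.array([567,30,30.])
Rb=np.array([[np.cos(Y),-np.sin(Y),0],[np.sin(Y),np.cos(Y),0],[0,0,1]])
def st():
    from bench import sensors; from scipy.spatial.transform import Rotation as R
    o=sensors.get_obs();r=R.from_quat(o["eef_rot"],scalar_first=True).as_matrix()
    print(o["time_s"],"board",(Rb.T@(o["eef_pos"]*1000-P0)).round(1),"yaw",np.arctan2(r[1,0],r[0,0]).round(3),"z",r[:,2].round(3),"F",(Rb.T@o["wrist_force"]).round(1),o["opening"].round(3))
E
python3 - <<'E'
from h import *
import cv2
st()
a=vision.camera("side")[130:240,230:350]
cv2.imwrite("pics/s1.png",cv2.resize(a,None,fx=5,fy=5,interpolation=cv2.INTER_CUBIC))
E
```

```text
Traceback (most recent call last):
  File "h.py", line 13, in st
    print(o["time_s"],"board",(Rb.T@(o["eef_pos"]*1000-P0)).round(1),"yaw",np.arctan2(r[1,0],r[0,0]).round(3),"z",r[:,2].round(3),"F",(Rb.T@o["wrist_force"]).round(1),o["opening"].round(3))
                                                                                                                                                                       ^^^^^^^^^^^^^^^^^^
AttributeError: 'float' object has no attribute 'round'
```

```bash
sed -i 's/o\["opening"\].round(3)/o["opening"]/' h.py; python3 -c "from h import *; st()"
```

```text
1.85 board [-140.4   -5.1   90.5] yaw 0.148 z [-0.001 -0.    -1.   ] F [-0.5 -0.9  0.2] 0.004527945231273682
```

>>> {"method": "carry_out", "body": {"deltas": "0 0 15 0 0 0 1; 0 0 35 0 0 0 1; 0 0 55 0 0 0 1; 0 0 70 0 0 0 1; 0 0 76 0 0 0 1; 0 0 76 0 0 0 1"}}

```text
time_s: 2.6
eef_pos: [0.4291, 0.0045, 0.0444]
eef_rot: [-0.0, 0.997, 0.074, -0.0]
wrist_force: [0.2, 0.0, -0.1]
opening: 0.005
grasp_force: 0.0
```

Run:
```python
from h import *
import cv2
st()
a=vision.camera("side")[130:240,230:350]
cv2.imwrite("pics/s1.png",cv2.resize(a,None,fx=5,fy=5,interpolation=cv2.INTER_CUBIC))
```

```text
2.6 board [-140.2   -4.8   14.4] yaw 0.147 z [-0.001  0.    -1.   ] F [ 0.2 -0.  -0.1] 0.004702260752706048
```

View pics/s1.png

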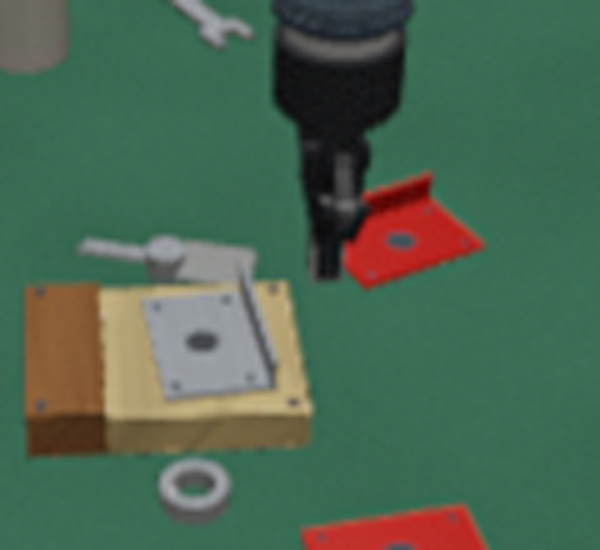

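The shut fingertips are at about (325,275) in the crop, behind the board's near end and clear of the lip. Next comes a gentle push along board x.

>>> {"method": "carry_out", "body": {"deltas": "5 0 0 0 0 0 1; 12 0 0 0 0 0 1; 19 0 0 0 0 0 1; 24 0 0 0 0 0 1; 28 0 0 0 0 0 1; 32 0 0 0 0 0 1; 36 0 0 0 0 0 1; 40 0 0 0 0 0 1; 44 0 0 0 0 0 1; 48 0 0 0 0 0 1; 51 0 0 0 0 0 1; 52 0 0 0 0 0 1"}}

```text
time_s: 4.15
eef_pos: [0.4809, 0.0123, 0.0447]
eef_rot: [0.0, 0.997, 0.074, -0.0]
wrist_force: [-0.5, -0.2, 0.3]
opening: -0.002
grasp_force: 0.0
```

Run:
```python
from h import *
import cv2
st()
a=vision.camera("side")[140:230,230:330]; b=vision.camera("top")[165:235,215:293]
f=lambda a:cv2.resize(a,(400,360),interpolation=cv2.INTER_CUBIC)
cv2.imwrite("pics/s2.png",np.hstack([f(a),f(b)]))
```

```text
4.15 board [-87.8  -4.8  14.7] yaw 0.148 z [-0. -0. -1.] F [-0.5 -0.1  0.3] -0.0017245704301762843
```

View pics/s2.png

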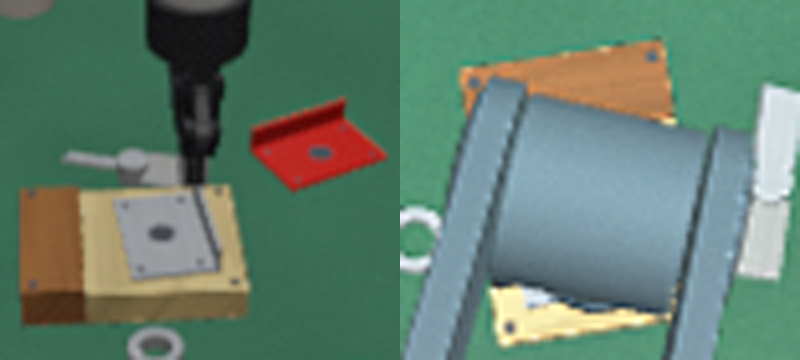

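Run:
```python
from h import *
for p in([480.9,12.3,44.7],[492,14,44.7],[480.9,12.3,30]): print(proj("side",p))
print(ray("side",(230+197/4,140+187/4),.0447))
```

```text
[277.51281557 194.05261878]
[273.99422385 194.2058634 ]
[277.40656842 197.62762688]
[477.24499591 -26.31363404  44.7       ]
```

The side view puts the finger ends about 7 px higher than the reported TCP projects, and the cover hasn't moved. I'll check the pixels numerically.

Run:
```python
from h import *
import cv2
st()
a=vision.camera("side");cv2.imwrite("pics/s3raw.png",a)
g=cv2.cvtColor(a,cv2.COLOR_BGR2GRAY)
print("    ",list(range(270,290)))
for r in range(170,206): print(r,g[r,270:290])
b=cv2.imread("pics/s1.png"); b=cv2.resize(b,(120,110),interpolation=cv2.INTER_AREA)
print(proj("side",[429.1,4.5,44.4]),proj("side",[429.1,4.5,44.4+76]))
for r in range(176,200): print(r,b[r-130,285-230:303-230].sum(1)//3)
```

```text
4.25 board [-87.9  -4.7  14.6] yaw 0.148 z [-0.  0. -1.] F [-0.4 -0.1  0.4] -0.0032474758661983896
     [270, 271, 272, 273, 274, 275, 276, 277, 278, 279, 280, 281, 282, 283, 284, 285, 286, 287, 288, 289]
170 [89 90 91 57 22 22 53 55 52 66 70 71 78 62 46 83 90 89 90 89]
171 [89 90 91 64 30 20 55 62 55 68 77 75 85 67 46 79 91 90 89 90]
172 [89 90 90 76 41 17 38 45 44 70 83 79 67 42 33 70 88 91 89 89]
173 [89 90 88 85 50 16 25 28 32 57 67 67 52 31 31 70 87 89 89 88]
174 [88 88 88 91 61 27 15 18 20 41 44 42 34 18 25 80 90 89 88 89]
175 [89 88 89 90 64 27 17 17 18 30 36 33 19 12 30 81 91 89 89 88]
176 [86 85 88 90 62 28 12 16 16 28 32 27 17 13 53 86 90 89 89 89]
177 [86 88 88 89 73 38 16 13 16 23 23 19 11 22 74 90 89 89 89 87]
178 [119 116 111 103  91  54  20  17  19  21  20  20  20  32  80  91  88  90
  89  90]
179 [145 143 139 135 112  74  36  18  27  21  22  60  69  69  86  89  89  90
  89  89]
180 [149 148 149 151 122  88  52  28  36  25  28  80  94  89  89  89  89  88
  89  90]
181 [147 148 149 150 121  93  58  26  33  22  27  79  90  90  90  88  88  89
  88  87]
182 [149 149 150 15
[... 3116 characters left out ...]
91 [155 157 162 122  84  79  83  84  83  85  83  83  84  83  85  85  85  84]
192 [155 156 158 120  85  80  82  83  84  84  84  85  85  85  85  85  84  85]
193 [154 154 154 122  88  81  83  83  83  84  85  84  84  86  85  85  84  85]
194 [154 154 153 129  95  82  81  84  83  84  84  84  85  83  84  85  85  84]
195 [153 154 153 138 103  82  81  83  83  85  84  83  83  83  84  84  85  86]
196 [154 153 154 150 114  83  81  83  82  83  83  83  84  83  84  84  86  85]
197 [153 152 154 154 117  84  81  83  83  82  82  83  85  84  84  85  85  84]
198 [154 152 152 151 120  89  80  82  83  81  83  84  84  83  84  84  84  84]
199 [156 152 151 150 127  94  80  81  83  83  83  83  84  82  83  84  84  85]
```

The cover hasn't moved, and the finger ends look about 30 mm higher than the nominal TCP. I'll back off behind the lip and lower carefully, watching the force, to find the real tip height on the deck.

>>> {"method": "carry_out", "body": {"deltas": "-6 0 0 0 0 0 1; -16 0 0 0 0 0 1; -25 0 0 0 0 0 1; -28 0 0 0 0 0 1; -28 0 5 0 0 0 1; -28 0 8 0 0 0 1; -28 0 10 0 0 0 1; -28 0 10 0 0 0 1"}}

```text
time_s: 5.3
eef_pos: [0.4529, 0.0083, 0.0344]
eef_rot: [-0.0, 0.997, 0.074, -0.0]
wrist_force: [0.1, -0.6, 0.3]
opening: 0.0
grasp_force: 0.0
```

Run:
```python
from h import *
import cv2
st()
a=vision.camera("side");cv2.imwrite("pics/s4raw.png",a)
cv2.imwrite("pics/s4.png",cv2.resize(a[100:215,240:320],None,fx=5,fy=5,interpolation=cv2.INTER_CUBIC))
g=cv2.cvtColor(a,cv2.COLOR_BGR2GRAY)
for r in range(178,200): print(r,g[r,278:300])
```

```text
5.3 board [-116.1   -4.7    4.4] yaw 0.148 z [-0.001  0.    -1.   ] F [ 0.  -0.6  0.3] 0.0003264283116023975
178 [87 87 88 89 90 69 36 17 14 16 22 28 28 24 13 22 63 85 94 89 86 84]
179 [116 111 100  91  90  72  38  15  14  15  20  27  23  16  11  30  66  76
  82  84  84  84]
180 [144 139 127 101  89  79  48  23  14  14  17  19  18  16  18  50  78  80
  76  81  86  84]
181 [149 151 139 107  87  77  56  25  18  25  22  21  41  43  43  76  90  87
  79  77  81  84]
182 [148 150 131  99  87  70  69  46  23  28  24  25  67  78  78  88  92  89
  86  84  78  81]
183 [141 151 121  92  87  72  81  58  26  27  23  26  81  94  91  90  90  90
  90  87  81  77]
184 [128 147 117  87  84  77  84  54  25  30  21  25  80  93  90  90  89  90
  91  91  87  81]
185 [115 144 114  89  89  84  85  49  18  32  21  26  78  92  91  90  90  89
  91  91  90  86]
186 [104 141 134 128 132 116  96  49  20  28  24  30  80  93  91  90  90  88
  90  91  91  92]
187 [ 98 125 150 160 164 135  96  45  18  26  18  35  79  91  90  91  91  90
  92  92  91  93]
188 [102  99 148 169 171 153 110  70  52  54  52  54  80  90  91
[... 375 characters left out ...]
0  91  91  92  92
  91  92  92  93]
193 [156 129  87 126 157 165 165 164 163 164 131  94  88  91  91  92  92  90
  90  92  92  93]
194 [156 143  97  99 149 165 165 163 164 164 139 102  89  89  91  92  92  91
  92  91  91  93]
195 [157 155 116  89 144 165 165 163 163 163 149 110  88  88  88  90  91  90
  90  91  91  91]
196 [156 156 129  87 127 157 164 163 162 163 162 121  89  88  91  90  90  89
  90  90  91  91]
197 [155 157 145  96 100 149 165 163 162 162 166 126  89  88  90  89  89  91
  91  91  90  91]
198 [156 157 157 117  88 143 162 162 162 161 162 129  95  88  88  90  89  89
  92  91  91  91]
199 [157 156 158 130  88 127 156 163 162 161 161 138 101  87  89  89  90  91
  92  89  90  90]
```

View pics/s4.png

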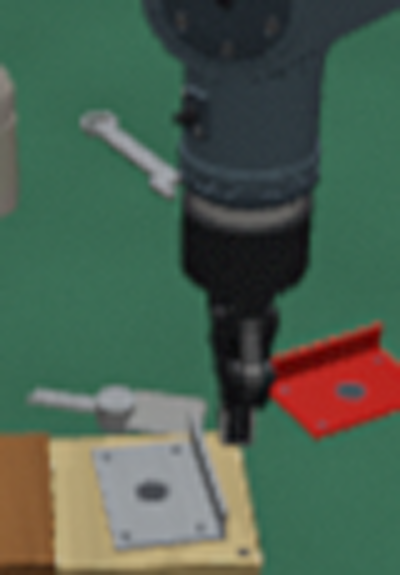

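Fingertips are at crop (237,440), so they still render about 30 mm above the reported TCP. I'll keep lowering in small, force-checked steps.

>>> {"method": "carry_out", "body": {"deltas": "0 0 2 0 0 0 1; 0 0 4 0 0 0 1; 0 0 5 0 0 0 1"}}

```text
time_s: 5.72
eef_pos: [0.4529, 0.0082, 0.0295]
eef_rot: [-0.0, 0.997, 0.074, -0.0]
wrist_force: [0.2, 0.1, -0.7]
opening: -0.003
grasp_force: 0.0
```

>>> {"method": "carry_out", "body": {"deltas": "0 0 1 0 0 0 1; 0 0 1 0 0 0 1"}}

```text
time_s: 5.98
eef_pos: [0.453, 0.0082, 0.0286]
eef_rot: [-0.0, 0.997, 0.074, -0.0]
wrist_force: [0.1, -0.0, -1.0]
opening: -0.0
grasp_force: 0.0
```

>>> {"method": "carry_out", "body": {"deltas": "0 0 4 0 0 0 1; 0 0 8 0 0 0 1; 0 0 12 0 0 0 1; 0 0 15 0 0 0 1"}}

```text
time_s: 6.48
eef_pos: [0.4528, 0.0083, 0.0133]
eef_rot: [-0.0, 0.997, 0.074, -0.0]
wrist_force: [0.8, 0.1, 0.5]
opening: 0.001
grasp_force: 0.0
```

Run:
```python
from h import *
import cv2
st()
a=vision.camera("side");cv2.imwrite("pics/s5raw.png",a)
g=cv2.cvtColor(a,cv2.COLOR_BGR2GRAY)
for r in range(184,202): print(r,g[r,276:298])
print(proj("side",[452.9,8.2,14]))
```

```text
6.475 board [-116.1   -4.7  -16.7] yaw 0.148 z [-0.  0. -1.] F [ 0.8 -0.   0.5] 0.0012035738308977051
184 [149 136 129 149 118  88  88  59  29  17  13  15  26  29  29  20  11  30
  82  92  91  91]
185 [149 135 114 145 115  90  92  68  33  14  13  16  22  23  23  14  15  53
  86  93  91  91]
186 [155 139 103 140 134 128 133 103  53  20  14  21  20  20  18  21  32  74
  91  91  91  91]
187 [162 147 100 124 150 162 167 127  74  31  18  31  28  30  60  68  72  87
  93  91  92  92]
188 [160 153 102 100 149 170 174 127  83  46  20  39  30  40  81  93  93  93
  92  92  93  92]
189 [147 156 117  88 144 167 172 121  84  48  21  34  25  36  80  92  93  91
  90  91  92  93]
190 [148 155 128  87 126 160 170 117  74  43  20  27  25  37  81  92  91  91
  91  91  93  92]
191 [155 155 143  95 100 150 170 125  77  41  20  26  19  36  81  93  93  91
  91  91  92  92]
192 [156 155 156 116  90 145 167 138  89  39  16  22  20  41  82  91  93  91
  92  92  91  91]
193 [157 155 155 129  88 127 158 143 100  52  38  41  42  57  83  91  93  93
  93  92  92  90]
194 [156 155 156 144  96 100 150 156 134 111 114 118 111  89  88  90  91  91
  92  91  93  91]
195 [157 156 156 157 117  91 146 165 162 153 156 160 149 112  91  89  90  92
  90  90  91  91]
196 [158 156 156 156 130  87 127 158 165 165 164 165 164 123  90  89  90  90
  91  90  90  90]
197 [158 158 156 156 145  97  99 149 165 164 162 163 167 125  90  88  90  91
  91  90  90  91]
198 [158 159 156 158 157 119  90 144 163 163 162 162 163 129  94  87  89  90
  89  91  91  91]
199 [156 158 157 156 158 130  86 127 156 163 161 161 161 138 101  87  89  90
  89  89  91  90]
200 [156 159 159 157 158 145  97 100 149 162 162 161 160 146 110  88  89  90
  90  88  89  91]
201 [157 158 159 157 158 158 118  89 138 155 160 160 161 159 119  89  89  90
  90  91  89  91]
[286.01137581 201.10688722]
```

>>> {"method": "carry_out", "body": {"deltas": "0 0 4 0 0 0 1; 0 0 8 0 0 0 1; 0 0 9 0 0 0 1; 0 0 10 0 0 0 1"}}

```text
time_s: 7.02
eef_pos: [0.453, 0.0082, 0.0036]
eef_rot: [-0.0, 0.997, 0.074, -0.0]
wrist_force: [-0.6, -0.4, 0.7]
opening: 0.004
grasp_force: 0.0
```

>>> {"method": "carry_out", "body": {"deltas": "0 0 1 0 0 0 1; 0 0 2 0 0 0 1"}}

```text
time_s: 7.28
eef_pos: [0.4531, 0.0082, 0.0017]
eef_rot: [0.0, 0.997, 0.074, 0.0]
wrist_force: [0.5, 0.2, 0.3]
opening: -0.003
grasp_force: 0.0
```

>>> {"method": "carry_out", "body": {"deltas": "0 0 1 0 0 0 1; 0 0 1.5 0 0 0 1"}}

```text
time_s: 7.52
eef_pos: [0.453, 0.0082, 0.0001]
eef_rot: [-0.0, 0.997, 0.074, -0.0]
wrist_force: [0.6, 1.3, 0.1]
opening: -0.003
grasp_force: 0.0
```

>>> {"method": "carry_out", "body": {"deltas": "0 0 1 0 0 0 1; 0 0 1.5 0 0 0 1"}}

```text
time_s: 7.78
eef_pos: [0.4529, 0.0082, -0.0014]
eef_rot: [-0.0, 0.997, 0.074, -0.0]
wrist_force: [-0.1, 0.6, 0.8]
opening: -0.003
grasp_force: 0.0
```

>>> {"method": "carry_out", "body": {"deltas": "0 0 1 0 0 0 1; 0 0 1.5 0 0 0 1"}}

```text
time_s: 8.02
eef_pos: [0.453, 0.0082, -0.0029]
eef_rot: [-0.0, 0.997, 0.074, -0.0]
wrist_force: [-0.4, 0.1, -0.2]
opening: 0.002
grasp_force: 0.0
```

>>> {"method": "carry_out", "body": {"deltas": "0 0 .5 0 0 0 1; 0 0 1 0 0 0 1"}}

```text
time_s: 8.28
eef_pos: [0.453, 0.0082, -0.0038]
eef_rot: [-0.0, 0.997, 0.074, -0.0]
wrist_force: [0.1, -0.6, -0.5]
opening: 0.0
grasp_force: 0.0
```

Run:
```python
from h import *
import cv2
st()
a=vision.camera("side");cv2.imwrite("pics/s6raw.png",a)
g=cv2.cvtColor(a,cv2.COLOR_BGR2GRAY)
for r in range(189,203): print(r,g[r,278:296])
print(proj("side",[453,8.2,28]),proj("side",[453,8.2,30]))
```

```text
8.275 board [-116.    -4.7  -33.8] yaw 0.148 z [-0.  0. -1.] F [-0.  -0.6 -0.5] 0.0003439851709139034
189 [116  90 143 169 174 116  38  10  15  15  26  27  25   9  21  69  91  92]
190 [128  87 126 161 173 117  40  14  13  18  20  21  20  16  38  84  95  92]
191 [144  95  99 152 172 119  44  18  19  22  22  29  48  47  71  90  94  92]
192 [155 117  90 147 169 119  61  32  21  27  23  43  75  79  89  93  93  93]
193 [156 128  88 127 153 107  68  41  21  28  24  51  86  93  94  93  93  93]
194 [156 144  97 100 142 105  70  39  20  31  29  57  88  93  92  91  92  92]
195 [157 156 118  92 146 126  82  38  22  31  29  63  87  91  91  90  91  93]
196 [156 157 130  89 129 140  93  36  17  21  20  61  87  91  91  91  90  91]
197 [157 157 145  99 102 143 101  41  28  28  34  64  85  91  90  89  91  91]
198 [156 157 157 118  93 145 131 106 100 100 102 101  93  90  90  91  89  91]
199 [157 157 158 130  90 128 152 153 151 150 150 134 103  88  89  90  90  91]
200 [158 156 157 146  98 101 150 165 165 164 162 149 109  88  91  90  90  88]
201 [158 157 159 158 119  90 137 156 161 161 161 160 119  88  88  89  90  89]
202 [159 158 158 159 131  87 107 136 159 161 161 163 118  86  88  90  90  90]
[286.14657993 197.75993919] [286.1705286 197.277833 ]
```

>>> {"method": "carry_out", "body": {"deltas": "0 0 1 0 0 0 1; 0 0 1.5 0 0 0 1"}}

```text
time_s: 8.57
eef_pos: [0.453, 0.0082, -0.0054]
eef_rot: [-0.0, 0.997, 0.074, -0.0]
wrist_force: [1.6, -0.5, 0.1]
opening: 0.0
grasp_force: 0.0
```

>>> {"method": "carry_out", "body": {"deltas": "0 0 .5 0 0 0 1; 0 0 1 0 0 0 1"}}

```text
time_s: 8.82
eef_pos: [0.453, 0.0082, -0.0063]
eef_rot: [0.0, 0.997, 0.074, -0.0]
wrist_force: [-0.2, 1.1, 0.4]
opening: -0.001
grasp_force: 0.0
```

>>> {"method": "carry_out", "body": {"deltas": "0 0 .5 0 0 0 1; 0 0 1 0 0 0 1"}}

```text
time_s: 9.07
eef_pos: [0.453, 0.0082, -0.0066]
eef_rot: [-0.0, 0.997, 0.074, -0.0]
wrist_force: [-5.1, 1.0, 15.2]
opening: 0.001
grasp_force: 7.5
```

>>> {"method": "carry_out", "body": {"deltas": "0 0 .5 0 0 0 1; 0 0 1 0 0 0 1"}}

```text
time_s: 9.32
eef_pos: [0.4531, 0.0082, -0.0067]
eef_rot: [0.0, 0.997, 0.074, -0.0]
wrist_force: [-10.5, 1.7, 27.9]
opening: 0.002
grasp_force: 13.9
```

Deck contact came at a reported z of -6.5 mm, so the real tip sits about 36.5 mm above the reported TCP. Stiffness is about 14 N/mm. I'll raise to mid-lip height and push.

>>> {"method": "carry_out", "body": {"deltas": "0 0 -3 0 0 0 1; 0 0 -9 0 0 0 1; 0 0 -16 0 0 0 1; 3 0 -16 0 0 0 1; 7 0 -16 0 0 0 1; 11 0 -16 0 0 0 1; 15 0 -16 0 0 0 1; 19 0 -16 0 0 0 1; 23 0 -16 0 0 0 1; 27 0 -16 0 0 0 1; 30 0 -16 0 0 0 1; 32 0 -16 0 0 0 1"}}

```text
time_s: 10.82
eef_pos: [0.4849, 0.013, 0.0077]
eef_rot: [0.0, 0.997, 0.074, 0.0]
wrist_force: [-0.7, 0.3, -0.2]
opening: 0.001
grasp_force: 0.5
```

Run:
```python
from h import *
import cv2
st()
a=vision.camera("side")[140:230,230:330]
cv2.imwrite("pics/s7.png",cv2.resize(a,None,fx=6,fy=6,interpolation=cv2.INTER_CUBIC))
```

```text
10.825 board [-83.7  -4.8 -22.3] yaw 0.148 z [ 0. -0. -1.] F [-0.6  0.4 -0.2] 0.0013405301951567913
```

View pics/s7.png

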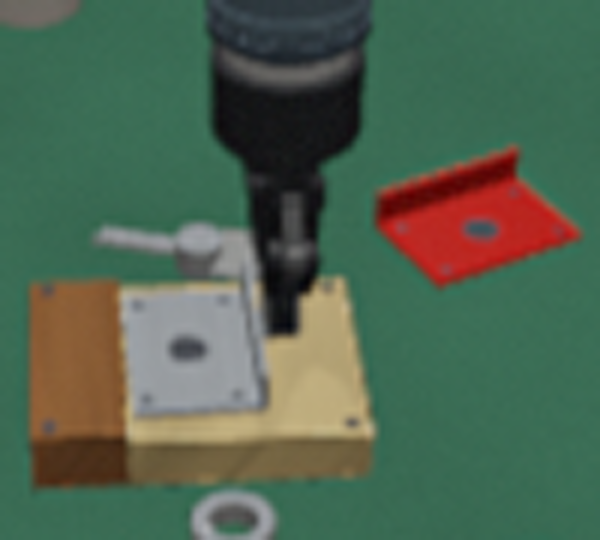

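The cover slid along with the fingers. Its far edge, (122,295) to (135,415), is almost at the step, which runs (118,285) to (127,440). I'll creep forward until contact.

>>> {"method": "carry_out", "body": {"deltas": "1 0 0 0 0 0 1; 2 0 0 0 0 0 1; 3 0 0 0 0 0 1; 3 0 0 0 0 0 1"}}

```text
time_s: 11.38
eef_pos: [0.4864, 0.0134, 0.0076]
eef_rot: [-0.0, 0.997, 0.074, -0.001]
wrist_force: [-6.4, -0.6, 5.0]
opening: -0.0
grasp_force: 3.2
```

>>> {"method": "carry_out", "body": {"deltas": ".5 0 0 0 0 0 1; 1 0 0 0 0 0 1; 1.5 0 0 0 0 0 1; 1.5 0 0 0 0 0 1"}}

```text
time_s: 11.88
eef_pos: [0.4864, 0.0135, 0.0074]
eef_rot: [-0.0, 0.997, 0.074, -0.003]
wrist_force: [-11.4, -2.1, 10.0]
opening: -0.0
grasp_force: 5.9
```

Contact is firm at about 11 N with the heel against the step. I'll start the arc about the foot of the step in roughly 10° stages and check the force at each one.

>>> {"method": "carry_out", "body": {"deltas": ".5 0 -3 0 0 0 1; 1.2 0 -6 0 0 0 1; 1.9 0 -9 0 0 0 1; 2.7 0 -12 0 0 0 1"}}

```text
time_s: 12.38
eef_pos: [0.4904, 0.0146, 0.0192]
eef_rot: [-0.001, 0.997, 0.074, -0.001]
wrist_force: [-4.3, 1.9, 0.8]
opening: 0.001
grasp_force: 2.1
```

Run:
```python
from h import *
import cv2
st()
a=vision.camera("side")[140:230,230:330];cv2.imwrite("pics/s8raw.png",a)
cv2.imwrite("pics/s8.png",cv2.resize(a,None,fx=6,fy=6,interpolation=cv2.INTER_CUBIC))
```

```text
12.375 board [-78.   -3.9 -10.8] yaw 0.148 z [-0.003  0.001 -1.   ] F [-4.   2.6  0.8] 0.000985063845751655
```

View pics/s8.png

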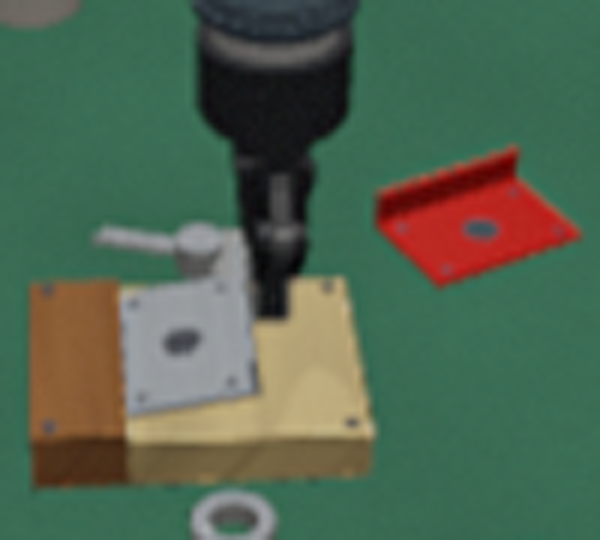

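The lip has tipped up about 10° with the heel still flush on the step, (122,290) to (128,412). I'll continue with a little more preload.

>>> {"method": "carry_out", "body": {"deltas": "1.6 0 -3 0 0 0 1; 3 0 -6 0 0 0 1; 4.2 0 -8.5 0 0 0 1; 5.6 0 -11 0 0 0 1"}}

```text
time_s: 12.92
eef_pos: [0.4959, 0.0154, 0.0303]
eef_rot: [-0.001, 0.997, 0.074, -0.001]
wrist_force: [-5.9, 1.7, 2.1]
opening: 0.006
grasp_force: 2.7
```

```bash
python3 -c "from h import *; st()"
```

```text
12.925 board [-72.4  -4.    0.3] yaw 0.148 z [-0.003  0.001 -1.   ] F [-5.5  2.5  2.1] 0.00648415191809432
```

>>> {"method": "carry_out", "body": {"deltas": "1.6 0 -2.6 0 0 0 1; 3.3 0 -5.1 0 0 0 1; 5 0 -7.6 0 0 0 1; 6.8 0 -10 0 0 0 1"}}

```text
time_s: 13.42
eef_pos: [0.5037, 0.0162, 0.0407]
eef_rot: [-0.0, 0.997, 0.074, -0.0]
wrist_force: [-4.5, 2.8, 2.2]
opening: 0.003
grasp_force: 2.2
```

>>> {"method": "carry_out", "body": {"deltas": "2 0 -2.2 0 0 0 1; 4.1 0 -4.4 0 0 0 1; 6.2 0 -6.5 0 0 0 1; 8.4 0 -8.6 0 0 0 1"}}

```text
time_s: 13.92
eef_pos: [0.5131, 0.0168, 0.0496]
eef_rot: [0.0, 0.997, 0.074, 0.001]
wrist_force: [-0.7, 0.5, 0.6]
opening: -0.001
grasp_force: 0.5
```

Run:
```python
from h import *
import cv2
st()
a=vision.camera("side");cv2.imwrite("pics/s9raw.png",a)
g=cv2.cvtColor(a,cv2.COLOR_BGR2GRAY)[170:212:2,244:280:2]
print(g)
```

```text
13.925 board [-55.2  -5.1  19.6] yaw 0.148 z [ 0.001 -0.    -1.   ] F [-0.6  0.6  0.6] -0.0006240058748861305
[[ 90  88  89  90  89  91  89  89  91  66  30  60  77  69  46  83  90  88]
 [ 88  88  89  89  88  89  90  89  88  90  31  29  61  65  26  80  89  88]
 [ 87  86  87  87  87  88  87  86  94 124  26  10  32  34  17  84  87  89]
 [ 86  86  83  84  85  86  85  87  91 136  58  15  21  21  23  89  88  88]
 [ 85 108 140 135 122 102  98  88 135 138  87  25  23  47  93  98  88  87]
 [ 85 106 112 129 137 144 154 147 151 139 100  33  21  66 146 149 149 143]
 [ 86  86  84  85  87  91  94 107 135 138 100  30  20  67 148 149 148 148]
 [ 86  86  86  88  85  87 122 143 140 141 104  29  20  67 146 148 149 150]
 [ 92  96  92  88  99 128 142 142 140 141 122 108  94 110 136 150 153 153]
 [102  97  94 144 131 141 142 143 140 142 130 130 170 175 171 170 166 167]
 [101  98  94 140 126 140 144 120 124 142 130 127 162 172 169 169 166 165]
 [102 100  95 137 143 142 115  63 113 143 127 127 153 172 168 168 166 165]
 [102 100  96 111 143 143  73  88 139 143 112 118 144 172 168 169 166 164]
 [100  98  94 121 144 141 126 139 141 142 122 110 121 174 167 167 165 164]
 [101 101  95 110 144 141 142 142 141 142 125 127 154 173 166 167 166 162]
 [101 102  95 114 145 141 141 142 142 131 123 170 174 172 166 167 165 162]
 [ 99  99  95 115 144 140 141 141 110 142 169 173 172 172 166 166 165 162]
 [ 99  99  96 113 132 137 132 113 157 165 166 172 172 173 165 164 164 163]
 [ 99  97  96 108 131 120 132 156 160 162 166 171 171 172 165 163 164 170]
 [100  97  99 116 130 144 163 156 158 161 165 170 172 172 167 162 164 172]
 [100  96 100 103 173 165 161 156 159 161 163 170 172 172 168 161 168 175]]
```

```bash
python3 - <<'E'
from h import *
for t in(25,30,35,40,45):
    c,s=np.cos(np.radians(t)),np.sin(np.radians(t))
    f=lambda x,y,z:proj("side",P0+Rb@[x*c+z*s-4*s,y,-x*s+z*c]).round(1)
    print(t,"near heel",f(0,47,0),"near lip bottom",f(-70,47,0),"near lip top",f(-70,47,24),"far lip top",f(-70,-53,24),f(-70,-53,0))
E
python3 - <<'E'
import cv2
g=cv2.cvtColor(cv2.imread("pics/s9raw.png"),cv2.COLOR_BGR2GRAY)
for r in range(184,206): print(r,g[r,254:274])
E
```

```text
25 near heel [251.2 209.4] near lip bottom [271.8 201.2] near lip top [268.5 195.7] far lip top [266.2 176.3] [269.3 181.6]
30 near heel [251.3 209.4] near lip bottom [271.  199.8] near lip top [267.1 194.6] far lip top [264.9 175.2] [268.5 180.3]
35 near heel [251.4 209.4] near lip bottom [270.1 198.6] near lip top [265.5 193.7] far lip top [263.4 174.3] [267.6 179. ]
40 near heel [251.5 209.4] near lip bottom [268.9 197.4] near lip top [263.8 192.8] far lip top [261.8 173.4] [266.6 177.9]
45 near heel [251.6 209.4] near lip bottom [267.7 196.3] near lip top [262.  192.1] far lip top [260.1 172.7] [265.4 176.8]
184 [ 87  99 122 138 143 142 140 141 141 133 104  64  29  23  20  21  67 127
 146 149]
185 [ 99 127 140 143 142 141 140 140 142 133 110  77  56  53  47  58  91 134
 148 148]
186 [128 139 142 142 142 141 140 141 141 135 122 111 108 102  94  98 110 130
 136 142]
187 [141 141 142 142 141 141 139 140 141 135 130 130 130 133 148 153 150 150
 149 154]
188 [141 142 142 143 143 141 140 140 142 135 130 129 130 136 170 177 175 172
 171 171]
189 [140 142 143 143 143 142 141 141 142 138 
[... 733 characters left out ...]
167]
198 [141 141 142 142 142 141 141 141 142 130 125 125 127 141 154 171 173 169
 166 167]
199 [141 141 141 142 142 142 141 142 141 133 118 121 150 171 174 174 172 169
 166 166]
200 [141 140 141 141 142 143 142 141 131 113 123 151 170 175 174 173 172 169
 166 166]
201 [140 140 141 141 142 141 131 120 121 135 155 171 174 174 173 173 172 169
 166 165]
202 [140 140 141 142 141 132 110 109 142 164 169 172 173 173 172 173 172 170
 166 165]
203 [141 142 141 136 127 122 131 144 162 168 168 170 173 172 172 172 172 169
 165 164]
204 [137 142 132 115 113 137 157 163 165 166 166 169 172 173 172 172 173 170
 165 164]
205 [136 131 111 116 137 154 161 161 164 166 166 169 171 173 172 172 173 170
 165 163]
```

The plate is at about 42° as planned, but contact has gone light, so I'll continue with a bit more press.

>>> {"method": "carry_out", "body": {"deltas": "3.5 0 -1.5 0 0 0 1; 6 0 -3 0 0 0 1; 8.5 0 -4.6 0 0 0 1; 11 0 -6.2 0 0 0 1"}}

```text
time_s: 14.48
eef_pos: [0.5236, 0.0184, 0.0562]
eef_rot: [0.0, 0.997, 0.074, 0.0]
wrist_force: [-4.0, -0.2, 5.3]
opening: -0.002
grasp_force: 3.4
```

```bash
python3 -c "from h import *; st()"
```

```text
14.475 board [-44.6  -5.1  26.2] yaw 0.148 z [ 0.    -0.001 -1.   ] F [-4.   0.4  5.3] -0.0021725635413162806
```

>>> {"method": "carry_out", "body": {"deltas": "2.7 0 -1.3 0 0 0 1; 5.4 0 -2.6 0 0 0 1; 8.2 0 -3.8 0 0 0 1; 11.1 0 -4.9 0 0 0 1"}}

```text
time_s: 14.98
eef_pos: [0.5353, 0.02, 0.0612]
eef_rot: [0.0, 0.997, 0.074, 0.001]
wrist_force: [-2.1, 1.1, 3.9]
opening: -0.0
grasp_force: 2.4
```

```bash
python3 -c "from h import *; st()"
```

```text
14.975 board [-32.8  -5.2  31.2] yaw 0.148 z [ 0.002 -0.    -1.   ] F [-1.9  1.4  3.9] -0.0003654912971609434
```

>>> {"method": "carry_out", "body": {"deltas": "3 0 -.6 0 0 0 1; 6 0 -1.3 0 0 0 1; 9 0 -2 0 0 0 1; 12 0 -2.7 0 0 0 1"}}

```text
time_s: 15.48
eef_pos: [0.5475, 0.0218, 0.0639]
eef_rot: [0.0, 0.997, 0.074, 0.001]
wrist_force: [-0.5, 1.0, 4.2]
opening: -0.002
grasp_force: 2.0
```

Run:
```python
from h import *
import cv2
st()
g=cv2.cvtColor(vision.camera("side"),cv2.COLOR_BGR2GRAY)
for r in range(184,212,2): print(r,g[r,242:272])
for t in(60,65,70,75,80):
    c,s=np.cos(np.radians(t)),np.sin(np.radians(t))
    f=lambda x,y,z:proj("side",P0+Rb@[x*c+z*s-4*s,y,-x*s+z*c]).round(1)
    print(t,"near heel",f(0,47,0),"near lip bottom",f(-70,47,0),"near lip top",f(-70,47,24))
```

```text
15.475 board [-20.5  -5.2  33.9] yaw 0.148 z [ 0.002 -0.    -1.   ] F [-0.3  1.1  4.2] -0.0016375468188237973
184 [ 87  87  87  87  87  86  85  85 107 149 158 158 159 158 159 159 126  88
  78  82  86  87  88 115 145 151 150 150 148 149]
186 [ 94  94  93  94  95  94  92  89  94 145 157 156 157 157 156 155 129  95
  83  86  89  87  87  95  93  98 112 118 126 133]
188 [102 103 102  99  98  97  95 106 115 149 157 156 156 156 155 156 153 153
 159 170 173 173 175 176 176 174 175 175 173 172]
190 [103 102 102  99  98  95  96 109 100 128 147 151 156 158 157 156 157 161
 164 166 168 168 171 173 172 172 173 172 172 170]
192 [102 103 103 101  99  97  96 101 103  98  78  74  90 100 107 115 134 157
 164 166 166 168 171 172 173 172 172 173 171 169]
194 [102 102 102 101  99  98  96 100  86  95  84  89  99  92  89  98 141 160
 163 165 166 167 170 173 173 173 173 173 171 169]
196 [102 102 101  99 100  98  95  97  94  99 101 101 101  98  93 128 155 161
 162 164 166 167 169 172 173 173 172 173 171 169]
198 [102 101 101  99  99  99  96  96  88  97 101 102  99  92 123 154 160 159
 161 164 165 166 169 171
[... 507 characters left out ...]
9 171 172 172 172 173 170]
208 [101 102  99  96  97  98  98  97 113 105 127 165 165 161 161 160 156 156
 159 160 162 164 166 167 171 171 171 171 172 170]
210 [101 102 100  97  96  98 101  95 104 164 173 171 164 160 161 160 156 156
 157 158 161 162 164 166 170 172 172 171 172 172]
60 near heel [251.8 209.4] near lip bottom [263.  193.5] near lip top [256.  190.7]
65 near heel [251.8 209.4] near lip bottom [261.3 192.9] near lip top [253.9 190.5]
70 near heel [251.9 209.4] near lip bottom [259.4 192.3] near lip top [251.8 190.5]
75 near heel [251.9 209.3] near lip bottom [257.5 191.9] near lip top [249.6 190.6]
80 near heel [251.9 209.3] near lip bottom [255.5 191.7] near lip top [247.5 190.9]
```

Plate at about 72°, with a light 4 N press. On toward upright.

>>> {"method": "carry_out", "body": {"deltas": "3 0 -.3 0 0 0 1; 6 0 -.5 0 0 0 1; 9 0 -.6 0 0 0 1; 12.2 0 -.7 0 0 0 1"}}

```text
time_s: 16.02
eef_pos: [0.5594, 0.0236, 0.0644]
eef_rot: [0.0, 0.997, 0.074, 0.001]
wrist_force: [0.1, 0.5, 4.0]
opening: 0.002
grasp_force: 2.2
```

```bash
python3 -c "from h import *; st()"
```

```text
16.025 board [-8.5 -5.2 34.4] yaw 0.148 z [ 0.002 -0.    -1.   ] F [0.2 0.5 4. ] 0.001732514630311879
```

>>> {"method": "carry_out", "body": {"deltas": "3 0 .2 0 0 0 1; 6 0 .5 0 0 0 1; 9 0 .9 0 0 0 1; 12 0 1.4 0 0 0 1"}}

```text
time_s: 16.52
eef_pos: [0.5714, 0.0254, 0.0633]
eef_rot: [0.0, 0.997, 0.074, 0.001]
wrist_force: [-0.7, 0.9, 9.8]
opening: -0.002
grasp_force: 4.6
```

Run:
```python
from h import *
import cv2
st()
g=cv2.cvtColor(vision.camera("side"),cv2.COLOR_BGR2GRAY)
for r in range(184,212,3): print(r,g[r,236:266])
```

```text
16.525 board [ 3.7 -5.2 33.3] yaw 0.148 z [ 0.002 -0.    -1.   ] F [-0.5  1.   9.8] -0.002402368957931754
184 [ 88  87  89  87  87  85 104 148 158 157 154 158 160 160 135 100  84  85
  86  87  85  86  87  80  80  83  86  86  88 115]
187 [ 97  91  91  99 101  99 112 149 157 156 157 156 155 157 143 121 117 117
 113 114 122 123 123 124 127 141 147 145 145 146]
190 [ 98  99 102 103 104 101 111 149 158 157 157 158 157 157 149 147 167 172
 166 164 161 159 159 159 163 166 168 168 171 173]
193 [ 98 100 100 103 104 102 101 100  95  96  96  94  94  91  89 127 167 169
 166 163 161 159 158 160 163 165 167 168 170 172]
196 [100  99 101 104 105 104 103 102 101 101 100  97  96  95  92 125 164 167
 163 163 162 158 158 159 161 164 166 167 169 172]
199 [101 100 102 104 106 104 101 102 102 100 101  99  96  96  87 105 161 168
 163 162 161 159 157 158 161 163 166 166 168 171]
202 [104 100 103 104 106 105 103 101  99  99 100 100  97  96  88 100 161 171
 164 163 162 158 157 158 159 161 164 166 167 170]
205 [105 106 103 104 104 102 104 101 100  97 100  99  97  95  90  93 159 171
 163 161 162 160 156 156 159 161 163 165 166 169]
208 [106 106 106 104 103 103 102 102 100  97  96 100  98  96 111 102 142 167
 164 161 161 158 157 156 159 160 162 164 166 168]
211 [102  89  86 101 104 104 101 101 101  98  97 102 106 100 107 169 176 172
 165 162 161 161 158 156 159 160 161 163 166 167]
```

The plate is almost exactly upright. I'll nudge it past vertical.

>>> {"method": "carry_out", "body": {"deltas": "2.5 0 0 0 0 0 1; 5 0 .2 0 0 0 1; 7.5 0 .5 0 0 0 1; 10 0 1 0 0 0 1"}}

```text
time_s: 17.08
eef_pos: [0.5816, 0.0269, 0.0625]
eef_rot: [0.0, 0.997, 0.074, 0.002]
wrist_force: [1.0, 1.5, 7.1]
opening: -0.001
grasp_force: 3.6
```

Run:
```python
from h import *
import cv2
st()
g=cv2.cvtColor(vision.camera("side"),cv2.COLOR_BGR2GRAY)
for r in range(184,212,3): print(r,g[r,230:262])
```

```text
17.075 board [14.  -5.2 32.5] yaw 0.148 z [ 0.003 -0.    -1.   ] F [1.2 1.3 7.1] -0.0013542434144470429
184 [ 91  92  90  90  89  87  88  87  87 118 152 159 153 147 146 146 146 118
  91  84  86  85  87  86  85  86  86  86  86  82  79  83]
187 [ 91  92  90  90  89  97  95  89  89 123 152 157 156 157 156 156 158 125
  90  81  85 110 118 118 114 113 122 126 123 125 127 142]
190 [ 91  90  92  91  87  96  99  97 101 127 152 157 156 157 156 157 159 137
  98  61  75 123 167 173 166 163 161 160 159 161 163 166]
193 [ 89  91  91  89  87  96  98  99 101 109 129 133 125 117 111 100  93  88
  80  73  65 114 166 171 165 163 161 157 158 161 162 165]
196 [ 90  90  90  89  87 100  97  99 102 105 106 105 103 102 101  99 101  96
  90  85  84 107 161 168 163 163 162 159 158 159 161 163]
199 [ 89  90  89  89  88 100 100 101 102 104 105 104 102 102 101 100 101  99
  93  86  81  91 160 169 163 162 161 159 157 159 160 163]
202 [ 88  88  89  88  85 102 104 101 103 103 104 104 104 101 100  99  99  99
  97  93  83  87 143 166 163 163 162 158 156 157 159 161]
205 [ 89  88  89  89  86 101 105 105 104 103 103 104 102 101  99  98  98  99
  98  95  89  82 130 164 163 162 161 160 156 156 159 160]
208 [ 88  87  88  87  87 101 106 107 106 105 104 103 101 102 100  96  97 100
 100  96 105  97 124 163 164 161 161 160 156 157 159 160]
211 [ 89  89  89  88  89 101 103  89  86 101 105 103 103 103 101  98  96 102
 105 101 107 169 175 172 165 162 161 161 157 157 159 159]
```

>>> {"method": "carry_out", "body": {"deltas": "4 0 .3 0 0 0 1; 8 0 .8 0 0 0 1; 12 0 1.5 0 0 0 1; 14 0 2 0 0 0 1"}}

```text
time_s: 17.62
eef_pos: [0.5939, 0.0291, 0.0591]
eef_rot: [0.0, 0.997, 0.074, -0.0]
wrist_force: [1.1, -0.4, 1.7]
opening: 0.0
grasp_force: 1.1
```

Run:
```python
from h import *
import cv2
st()
g=cv2.cvtColor(vision.camera("side"),cv2.COLOR_BGR2GRAY)
for r in range(178,212,3): print(r,g[r,224:258])
```

```text
17.625 board [26.5 -4.9 29.1] yaw 0.148 z [-0. -0. -1.] F [ 1.1 -0.6  1.7] 0.0003462107888090792
178 [ 90  91  91  91  90  90  89  88  88  88  88  93 148 129  78  35  27  29
  26  62  82  99 110 137 141 140 135 125 121 114 102  98  99  92]
181 [ 91  91  89  91  92  91  91  89  91  90  86  93 147 138  90  39  17  20
  24  64  87 101 100  94  91  94  95  98 102 108 112 119 127 131]
184 [ 92  90  89  91  91  90  90  90  89  88  86  93 146 147 124 101  96  98
  97  88  91 102 102 102  99  91  87  86  85  86  86  86  86  87]
187 [ 92  90  92  90  89  90  91  90  91  89  87  98 146 157 156 157 156 157
 157 123 102 102 103 101 103 102  98 112 118 118 113 112 122 125]
190 [ 92  91  91  90  91  91  91  91  90  90  85  98 147 157 155 156 155 156
 157 130 106 102  98  67  74  98  96 113 166 173 167 163 161 159]
193 [ 91  92  93  92  91  90  90  90  91  89  84 100 148 158 156 157 157 147
 136 115 104  98 101  94  61  68  94 106 163 170 166 163 161 158]
196 [ 91  91  92  90  92  90  89  90  89  89  87  98 111  99  93  98 103 103
 102  99  94  92 101 103 103 102 100 103 148 163 164 164 162 159]
199 [ 90  90  91  89  90  89  90  91  89  89  87 100 101 101 102 103 106 104
 101 102 100  97  93  97 101 103 100 102 141 163 164 163 162 159]
202 [ 89  89  90  89  90  90  90  88  89  88  87 101 104 102 102 104 105 104
 103 101 100  98  98  96  92  99 101 103 132 163 164 162 163 158]
205 [ 87  88  88  87  88  89  88  87  88  88  85 102 105 103 103 103 104 104
 102 102  99  98  98 100  97  93  88  77 110 160 164 162 162 159]
208 [ 87  87  89  89  88  86  87  88  88  87  86 104 105 106 104 105 104 103
 100 103  99  97  97  99  99  93 106 114 109 158 164 161 161 159]
211 [ 88  86  86  88  88  88  88  89  90  89  88 102 104  89  85 101 104 104
 102 102 101  99  98 104 105 100 106 168 176 172 165 161 161 161]
```

>>> {"method": "carry_out", "body": {"deltas": "4 0 1 0 0 0 1; 8 0 2.2 0 0 0 1; 12 0 3.8 0 0 0 1; 14 0 5 0 0 0 1"}}

```text
time_s: 18.18
eef_pos: [0.6076, 0.0313, 0.054]
eef_rot: [-0.0, 0.997, 0.074, -0.0]
wrist_force: [1.0, 1.0, 0.4]
opening: 0.001
grasp_force: 0.0
```

Run:
```python
from h import *
import cv2
st()
g=cv2.cvtColor(vision.camera("side"),cv2.COLOR_BGR2GRAY)
for r in range(178,216,3): print(r,g[r,222:258])
```

```text
18.175 board [40.4 -4.7 24. ] yaw 0.148 z [-0.001  0.    -1.   ] F [1.1 0.9 0.4] 0.0011834441087576275
178 [ 90  91  90  90  91  91  91  90  91  79  54  34  22  17  22  20  25  49
  84  89  87  86  85  93 108 137 141 138 135 126 122 113 103  99  98  91]
181 [ 92  91  91  89  90  90  90  90  89  90  91  91  52  23  26  21  36  78
  84  86  86  86  87  89  88  89  90  93  95  98 101 108 113 120 128 131]
184 [90 90 90 91 90 90 90 91 91 89 91 88 57 25 23 22 25 76 88 87 88 87 87 86
 86 86 86 85 87 85 85 88 85 85 86 86]
187 [ 91  91  91  90  90  91  89  89  90  91  98  99  99 111 117 114 112 115
 116 117 123 124 124 125 124 130 132 133 131 134 135 123 114 112 121 124]
190 [ 91  91  91  91  90  91  90  88  89 118 150 156 153 132 132 151 155 153
 155 155 156 155 155 155 155 153 153 147 138 152 159 169 166 163 161 160]
193 [ 91  91  91  90  90  91  92  88  91 125 151 154 153 154 157 156 154 152
 154 156 157 157 157 157 157 154 153 154 156 157 157 166 165 163 161 158]
196 [ 91  90  91  90  90  90  90  89  90 132 153 155 153 154 157 156 155 150
 116  85  76  76  74  87 122 150 155 155 156 158 1
[... 229 characters left out ...]
55 157 159 158 155 154
 154 155 155 156 155 155 155 154 154 154 156 157 157 160 160 162 162 159]
205 [ 88  87  88  88  88  88  88  87  89 133 155 158 156 126 127 151 156 155
 156 155 157 157 157 156 157 156 156 155 129 117 146 159 161 161 162 159]
208 [ 88  87  88  88  88  89  87  86  88  97 108 111 109 112 117 110 105 105
 104 103  98  96  95  94  94  95  93  92 105 141 147 146 156 161 161 159]
211 [ 87  87  87  87  87  88  88  88  88  89  85  87  87 102 103  88  87 100
 105 102 102 101 101  99  99 102 104  99 107 168 174 171 165 162 162 161]
214 [ 88  88  87  89  88  88  89  86  87  88  89  89  80  65  56  58  57  56
  52  55  54  50  51  48  53  53  50  48  49  81 100 103  98  92  89  86]
```

The plate has flipped and looks flat on the platen. I'll retract upward and back.

>>> {"method": "carry_out", "body": {"deltas": "0 0 -10 0 0 0 1; 0 0 -30 0 0 0 1; 0 0 -60 0 0 0 1; -20 0 -90 0 0 0 1; -60 0 -110 0 0 0 1; -105 0 -120 0 0 0 1; -150 0 -120 0 0 0 1; -190 0 -120 0 0 0 1; -210 0 -120 0 0 0 1; -220 0 -120 0 0 0 1; -220 0 -120 0 0 0 1"}}

```text
time_s: 19.6
eef_pos: [0.3905, -0.0014, 0.1755]
eef_rot: [0.0, 0.997, 0.074, 0.001]
wrist_force: [0.2, 0.2, 0.7]
opening: -0.002
grasp_force: 0.0
```

Run:
```python
from h import *
import cv2
st()
a=vision.camera("side")[165:235,215:305]; b=vision.camera("top")[160:240,200:305]
f=lambda a:cv2.resize(a,(400,320),interpolation=cv2.INTER_CUBIC)
cv2.imwrite("pics/fin.png",np.hstack([f(a),f(b)]))
```

```text
19.6 board [-179.2   -5.   145.5] yaw 0.147 z [ 0.002 -0.001 -1.   ] F [0.2 0.2 0.7] -0.0019579553019075926
```

View pics/fin.png

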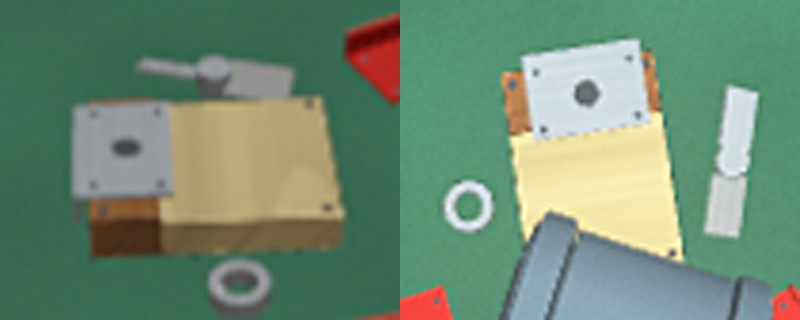

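The cover lies face down on the platen. In the side view it spans (75,105) to (172,195), with the lip hanging below the far end at (78,210). The collar and blade are where they were.

```bash
python3 -c "
from bench import ctrl; print(ctrl.hand_in())"
```

```text
the job is handed in; nothing more can be done
None
```

The cover was pushed to the step, tipped over its far edge, and left lying flat, face down, on the raised part of the board with its lip hanging over the far end; the collar and blade show unmoved in the final pictures, and the job was handed in at about 19.7 s.

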